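# Make up two counter orders

## Robot

A 6-joint arm with a two-finger parallel gripper is mounted at the origin on the work surface. World frame = base frame: x ahead of the robot, y to its left, z up, the work surface at z = 0. Lengths are in m, angles in rad, forces in N, time in s.
With the tool pointing down it reaches from about 0.375 to 0.975 m from the base axis. Payload 3.8 kg.
Tool frame: the origin (TCP) lies at the very end of the fingers, on their centre line; the grasp point (between the pads) lies 19 mm behind it; z points along the fingers, y is the line along which they close (so a half turn about z gives the same grasp; the last joint's range is limited). The gripper opens to 85 mm and grips with 20 to 120 N. Pads are 22 mm wide; open, the fingers measure 114 mm over their backs; the gripper's body (76 mm by 85 mm) begins 54 mm behind the grasp point. The pads swing forward as they close: fully open they stand 13 mm farther back than shut.
Start: joints at [1.126, 0.264, 1.604, -0, 1.274, -0.037], TCP at [0.268, 0.62, 0.231] pointing down, gripper open.
Joint ranges: [-2.63, 2.63], [-0.94, 2.18], [0.31, 2.57], [-1.31, 4.45], [0, 2.66], [-2.55, 2.55]. Speed limits (rad/s): [2.57, 2.57, 3.14, 3.14, 3.14, 3.14].

## Interface

Orientations are given as a rotation vector (axis times angle).
In Python, from workcell import bot gives the robot as it stands. The module is installed in compiled form; this text tells all that it offers.
- The arm moves only by the tool inch_along, called after "Request:" by a JSON object that holds its "op" and its "data", one argument or row to a line. Schema: {"type":"object","properties":{"segments":{"type":"array","items":{"type":"object","properties":{"dx":{"type":"number"},"dy":{"type":"number"},"dz":{"type":"number"},"yaw":{"type":"number"}},"additionalProperties":false},"minItems":1,"maxItems":5},"jaw":{"type":"number"},"clamp_n":{"type":"number"},"only":{"type":"string"},"quiet":{"type":"boolean"},"lines":{"type":"string"}},"required":["segments"],"additionalProperties":false}. segments is a list of rows, 1 to 5 of them, each an object with the fields dx, dy, dz (the shift in m), yaw (a turn about the tool's z in rad); a field left out counts as zero; each row shifts and turns the commanded pose from where the row before left it, along the tool's axes as they then stand; what a row does not reach is not made up. A row lasts 1/8 s, in which the tool goes at most 0.0625 m and 0.188 rad, less where a joint would pass 70% of its speed; a pose out of reach is approached as far as the arm can. jaw is the opening from 0.0 (shut) to 1.0 (fully open), set as the call begins (left out keeps the last). The fingers move at their own pace and stop on an object; clamp_n is the grip in N (left out, the last holds). Time passes only in rows, so rows that do not move let the fingers close. The tool returns the time, the measured TCP pose, the force, the opening and the grip force at its end. only (a regular expression) keeps the lines of the reply that match it, lines (a string "A,B") keeps lines A to B, and quiet returns only ok. Input that does not fit is refused with a message, and nothing moves.
- bot.read_state(): the state, without advancing time (a new reading comes with each control period).
- bot.read_camera(name): name is "scene" or "top"; returns the picture (420x560x3 uint8, red, green, blue); there is no depth.
- bot.camera_info(name): a dict with "intrinsics" (3x3 intrinsics, pixels), "extrinsics" (4x4, takes a point from camera to world coordinates). Camera axes: x right, y down, z forward; pixel columns grow to the right and rows downward; lengths in m; the calibration is good to about 2 mm. A picture is of the moment at which its call begins. camera_info takes no time and is no camera call.
- bot.finish_job(): hands the job in; it is judged then, once.
Trained networks look in the newest picture that a camera, given by its name, has taken for a name from the list of things; names that differ only in an ending like _2 or _b are one class to them, and where a whole thing is asked for, a point or a joint stands for the part that bears it (a point fixed in the world has none). Each returns a list of dicts, best first, with "conf" (0 to 1); they miss things now and then, are a little off and sometimes report something else, mostly with a low value. They report only what shows in the picture. A call takes as long as a camera call. They do not tell look-alikes from the thing itself.
- bot.search_frame(camera, thing): "box" ([left, top, right, bottom] in pixels, round what is visible of it).
- bot.regions_of(camera, thing): "pixels" (420x560 bool, what is visible of it) and "box" ([left, top, right, bottom] in pixels, round what is visible of it).
- bot.spot_point(camera, thing): "pixel" ([row, column] in pixels: a listed point, or the origin of a listed thing).
The state is a dict: "time": time; "q": joint angles; "joint_vel": joint speeds; "joint_torque": joint torques, N m; "tool_pos": TCP position; "tcp_rot": TCP orientation; "wrist_force": force on the tool from outside, world axes, zero at the start; "torque": the same for the moment, N m; "width": opening from 0.0 (shut) to 1.0 (fully open); "grip_force": force on a finger pad.
Only numpy, scipy, OpenCV 4.12 (cv2) and the standard library are available. Lean on these libraries where they do the work, as an engineer would, in place of code of your own. Each camera call takes 0.05 s, during which the arm holds its last target. There are 200 camera calls.

## Task

Make up the two orders waiting on the counter. On the steel tray lay the oval roll along its paper and stand the squat jar on the cork disc; on the wooden board lay the small baguette along the long paper, put the round pie on the square paper and stand the slim jar on the cork disc. Put each thing in the middle of its place, right way up, setting the glass jars down gently rather than dropping them, and leave the ramekin and pepper mill where they are.

Things in the scene. Friction and masses are not known exactly. Their poses are not given: they have to be found in the camera images.
- baguette: Loose small baguette, brown crust with three pale cuts on top, 130 mm long, 42 mm wide and 42 mm high, round in section with tapered ends and a narrow flat foot, about 100 g. Origin: centre of its underside; own x along its length, z up.
- roll: Loose oval bread roll, brown crust with one pale cut on top, 80 mm long, 58 mm wide and 58 mm high at the middle, on a flat foot, about 70 g. Origin: centre of its underside; x along its length, z up.
- pie: Loose small round raised pie, brown pastry with a crimped rim, straight upright side 60 mm across, 40 mm high with the crimps, about 140 g. Origin: centre of its underside; z up.
- squat_jar: Loose squat closed glass jar with steel lid and paper label, 62 mm across, 48 mm high, about 220 g; upright at the start. Origin: centre of its underside; z up.
- slim_jar: Loose slim closed glass jar with steel lid and paper label, 44 mm across, 66 mm high, about 130 g; upright at the start. Origin: centre of its underside; z up.
- board: Fixed wooden board, 210 (x) by 200 mm (y), flat top 14 mm above the counter, 75 mm handle on its +x edge. Origin: centre of the underside without handle; z up. Flush on top: long white paper 68 (x) by 160 mm (y) centred at x -55, y 0 mm; square white paper 76 by 76 mm at x +50, y +50; cork disc 72 mm across at x +50, y -50. On the robot's left or right, yaw within 0.3 rad.
- tray: Fixed steel tray, 210 (x) by 200 mm (y), no handle, floor 8 mm above the counter, rim 4 mm wide rising 4 mm above the floor. Origin: centre of the underside; z up. Flush on its floor: white paper 80 (x) by 120 mm (y) centred at x -48, y 0 mm; cork disc 80 mm across at x +50, y 0. On the other side from the board, yaw within 0.3 rad.
- ramekin: Loose open white ceramic ramekin, 68 mm across the rim, 40 mm high, standing among the stock; stays where it is. Origin: centre of its underside.
- mill: Loose small dark wooden pepper mill, 48 mm across, 64 mm high, beyond the stock; stays where it is. Origin: centre of its underside.
Mind the look-alikes: they are no part of the job. What is shaped like the baguette but black is not meant. Leave any pink look-alike of the squat_jar alone.

How it is judged:
At the end, for the whole second after the job is handed in: Each thing rests on its own place, centre within 15 mm along each axis of the tray or board, within 0.2 rad of upright, breads within 0.3 rad of along their papers, all released and at rest; ramekin and mill within 25 mm of their start (x of baguette in the frame of board between -0.07 and -0.04 m and y of baguette in the frame of board between -0.015 and 0.015 m and z of baguette in the frame of board between 0.009 and 0.019 m and angle between each of baguette, pie, slim_jar, roll, squat_jar's own z axis and vertical below 0.2 rad and linear speed of each of baguette, pie, slim_jar, roll, squat_jar below 0.02 m/s and angular speed of each of baguette, pie, slim_jar, roll, squat_jar below 0.2 rad/s and angle between the x axis of baguette and the y axis of board, either way round below 0.3 rad and x of pie in the frame of board between 0.035 and 0.065 m and y of pie in the frame of board between 0.035 and 0.065 m and z of pie in the frame of board between 0.009 and 0.019 m and x of slim_jar in the frame of board between 0.035 and 0.065 m and y of slim_jar in the frame of board between -0.065 and -0.035 m and z of slim_jar in the frame of board between 0.009 and 0.019 m and x of roll in the frame of tray between -0.063 and -0.033 m and y of roll in the frame of tray between -0.015 and 0.015 m and z of roll in the frame of tray between 0.003 and 0.013 m and angle between the x axis of roll and the y axis of tray, either way round below 0.3 rad and x of squat_jar in the frame of tray between 0.035 and 0.065 m and y of squat_jar in the frame of tray between -0.015 and 0.015 m and z of squat_jar in the frame of tray between 0.003 and 0.013 m and distance of each of ramekin, mill from where it was at the start of the episode below 0.025 m); the robot touches nothing.
It fails at once if the ramekin is moved by more than 25 mm (distance of ramekin from where it was at the start of the episode above 0.025 m).
It fails at once if the pepper mill is moved by more than 25 mm (distance of mill from where it was at the start of the episode above 0.025 m).
It fails at once if the squat jar is dropped: it falls free from more than about 15 mm (contact force between squat_jar and the fingers below 0.05 N and linear speed of squat_jar above 0.5 m/s).
It fails at once if the slim jar is dropped: it falls free from more than about 15 mm (contact force between slim_jar and the fingers below 0.05 N and linear speed of slim_jar above 0.5 m/s).
It also fails if it takes over 144 s, if anything falls off the work surface, if the arm or the gripper's body presses on something with over 40 N, if the wrist force passes 120 N, or if a joint passes its speed limit or range.

## Working session

There is one attempt and no reset: what is moved stays moved. The work goes in short steps, Python scripts to look and compute and a tool call to move; the robot and the scene stay as the last step left them, time stands still between calls to the robot, and variables do not carry over. Pictures are saved under pics/ and viewed, at most 14 in all, crops included, and the job is handed in when it is done.

```bash
mkdir -p pics; python3 - <<'E'
from workcell import bot
import cv2,numpy as np
for n in("scene","top"):
    im=bot.read_camera(n); cv2.imwrite(f"pics/{n}0.png",im[:,:,::-1])
    i=bot.camera_info(n); print(n,np.round(i["intrinsics"],1).tolist(),np.round(i["extrinsics"],3).tolist())
    for t in "baguette roll pie squat_jar slim_jar board tray ramekin mill".split():
        print(t,[(np.round(d["pixel"]).tolist(),round(d["conf"],2)) for d in bot.spot_point(n,t)])
s=bot.read_state();print(s["time"],s["tool_pos"],s["tcp_rot"],s["wrist_force"])
E
```

```text
scene [[455.5, 0.0, 290.3], [0.0, 455.5, 215.6], [0.0, 0.0, 1.0]] [[0.222, 0.772, -0.595, 1.165], [0.975, -0.183, 0.125, -0.094], [-0.012, -0.608, -0.794, 0.747], [0.0, 0.0, 0.0, 1.0]]
baguette [([251.0, 424.0], 0.98), ([195.0, 314.0], 0.66), ([213.0, 120.0], 0.48)]
roll [([215.0, 245.0], 0.9)]
pie [([172.0, 229.0], 0.68)]
squat_jar [([251.0, 322.0], 0.77), ([289.0, 371.0], 0.74)]
slim_jar [([265.0, 241.0], 0.94)]
board [([216.0, 119.0], 0.94)]
tray [([166.0, 412.0], 0.97)]
ramekin [([155.0, 304.0], 0.77)]
mill [([306.0, 307.0], 0.78), ([217.0, 121.0], 0.34)]
top [[446.0, 0.0, 281.8], [0.0, 446.0, 214.0], [0.0, 0.0, 1.0]] [[-0.005, -0.993, 0.117, 0.533], [-1.0, 0.005, 0.006, -0.013], [-0.006, -0.117, -0.993, 0.894], [0.0, 0.0, 0.0, 1.0]]
baguette [([168.0, 150.0], 0.83), ([252.0, 239.0], 0.63)]
roll [([243.0, 314.0], 0.62)]
pie [([308.0, 319.0], 0.61)]
squat_jar [([180.0, 249.0], 0.85), ([135.0, 214.0], 0.58)]
slim_jar [([188.0, 322.0], 0.9)]
board [([271.0, 440.0], 0.71)]
tray [([276.0, 112.0], 0.95)]
ramekin [([310.0, 235.0], 0.65), ([183.0, 247.0], 0.45)]
mill [([132.0, 278.0], 0.94)]
1.0 [0.2676966  0.61962114 0.2312759 ] [-6.36136922e-01 -3.07650941e+00  5.50662480e-05] [ 0.37711978 -0.28797475 -0.19607787]
```

View pics/scene0.png

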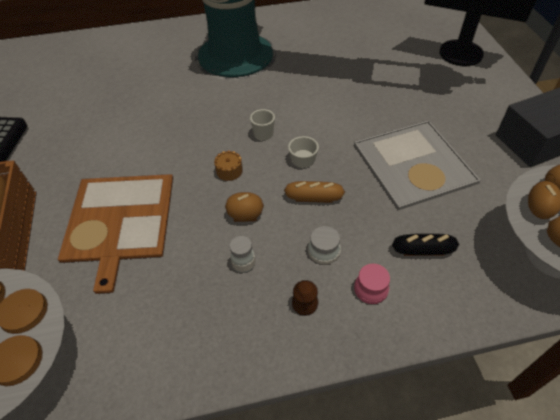

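View pics/top0.png

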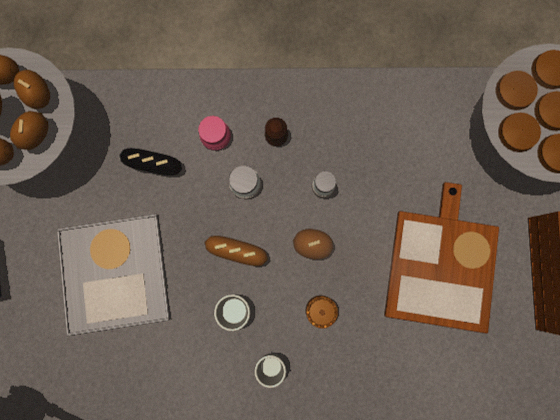

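Scene (row, col). Baguette candidates in top: brown (252,238), black (162,150); the brown one is right. Squat jar: glass/steel (182,245), pink (133,213); glass is right. Roll (243,313), pie (311,322) and slim jar (185,324) are unique, since the bread and pies in the white bowls are off the stock. A cup at (371,270) is only an obstacle. The tray is on the left (+y) and the board on the right (−y).

```bash
cat > h.py <<'E'
from workcell import bot
import cv2,numpy as np
def ray(n,rc,z):
    i=bot.camera_info(n);K=np.array(i["intrinsics"]);T=np.array(i["extrinsics"])
    d=T[:3,:3]@np.linalg.solve(K,[rc[1],rc[0],1.]);o=T[:3,3]
    return (o+d*(z-o[2])/d[2])[:2]
def pts(n,P,z): return np.array([ray(n,(p[1],p[0]),z) for p in P])
def rect(n,m,z):
    c,_=cv2.findContours(m.astype(np.uint8),cv2.RETR_EXTERNAL,cv2.CHAIN_APPROX_NONE)
    c=max(c,key=cv2.contourArea)[:,0,:]
    W=(pts(n,c,z)*1000).astype(np.float32)
    return cv2.minAreaRect(W)
H=dict(baguette=.021,roll=.026,pie=.02,squat_jar=.024,slim_jar=.033,ramekin=.02,mill=.032)
E
python3 - <<'E'
from h import *
for n in ("top","scene"):
    im=bot.read_camera(n)
    for t in "baguette roll pie squat_jar slim_jar ramekin mill".split():
        for d in bot.regions_of(n,t)[:2]:
            r=rect(n,d["pixels"],H[t]); print(n,t,round(d["conf"],2),[np.round(x).tolist() if not np.isscalar(x) else round(x,1) for x in r],"box",np.round(d["box"]).tolist())
    hsv=cv2.cvtColor(im,cv2.COLOR_RGB2HSV)
    for t,z in(("board",.014),("tray",.008)):
        d=bot.regions_of(n,t)[0]; m=cv2.morphologyEx(d["pixels"].astype(np.uint8),cv2.MORPH_CLOSE,np.ones((25,25)))
        r=rect(n,m,z);print(n,t,d["conf"],np.round(r[0]),np.round(r[1]),round(r[2],1))
        # papers: bright low-sat ; cork: yellowish bright
        mm=m>0
        for nm,q in(("paper",(hsv[...,1]<75)&(hsv[...,2]>165)),("cork",(hsv[...,1]>85)&(hsv[...,2]>(140)))):
            k,l,st,_=cv2.connectedComponentsWithStats((q&mm).astype(np.uint8))
            for j in range(1,k):
                if st[j,4]>300:
                    r=rect(n,l==j,z);print("  ",nm,np.round(r[0],1),np.round(r[1]),round(r[2],1))
im=bot.read_camera("top");cv2.imwrite("pics/crop1.png",cv2.resize(im[110:400,190:360,::-1],None,fx=2,fy=2,interpolation=cv2.INTER_CUBIC))
E
```

```text
top baguette 0.7 [[742.0, 255.0], [127.0, 42.0], 77.0] box [117.0, 154.0, 183.0, 174.0]
top baguette 0.63 [[564.0, 83.0], [125.0, 42.0], 73.8] box [207.0, 234.0, 264.0, 269.0]
top roll 0.79 [[577.0, -67.0], [77.0, 56.0], 73.1] box [294.0, 231.0, 333.0, 259.0]
top pie 0.62 [[446.0, -82.0], [60.0, 57.0], 44.1] box [306.0, 295.0, 337.0, 330.0]
top squat_jar 0.79 [[699.0, 66.0], [62.0, 62.0], 89.7] box [231.0, 166.0, 262.0, 198.0]
top squat_jar 0.67 [[799.0, 130.0], [73.0, 61.0], 44.3] box [196.0, 118.0, 226.0, 151.0]
top slim_jar 0.64 [[691.0, -90.0], [41.0, 48.0], 89.3] box [313.0, 173.0, 334.0, 199.0]
top ramekin 0.81 [[446.0, 90.0], [68.0, 66.0], 89.8] box [214.0, 293.0, 246.0, 333.0]
top mill 0.6 [[799.0, 3.0], [44.0, 57.0], 90.0] box [263.0, 116.0, 287.0, 145.0]
top mill 0.19 [[577.0, -67.0], [71.0, 56.0], 89.6] box [292.0, 230.0, 333.0, 260.0]
top board 0.87 [ 558. -326.] [203. 281.] 80.7
   paper [ 580.8 -280.4] [75. 75.] 81.0
   paper [ 469.1 -312.7] [159.  68.] 80.4
   cork [ 569.1 -378.9] [84. 74.] 22.5
top tray 0.77 [521. 328.] [213. 206.] 8.3
   paper [474.7 320.8] [ 84. 121
[... 523 characters left out ...]
.0, 85.0], 76.7] box [304.0, 226.0, 346.0, 264.0]
scene squat_jar 0.72 [[805.0, 128.0], [62.0, 83.0], 69.7] box [354.0, 262.0, 390.0, 303.0]
scene slim_jar 0.74 [[694.0, -88.0], [78.0, 43.0], 3.3] box [228.0, 240.0, 252.0, 271.0]
scene slim_jar 0.55 [[583.0, -318.0], [197.0, 278.0], 80.6] box [56.0, 174.0, 175.0, 296.0]
scene ramekin 0.58 [[447.0, 91.0], [66.0, 96.0], 76.5] box [289.0, 134.0, 320.0, 171.0]
scene mill 0.67 [[810.0, 3.0], [43.0, 66.0], 75.1] box [296.0, 282.0, 320.0, 315.0]
scene board 0.6 [ 565. -323.] [204. 292.] 81.0
   paper [ 594.2 -281. ] [51. 51.] 74.1
   cork [ 568.3 -377.9] [68. 65.] 76.7
scene tray 0.66 [526. 328.] [221. 209.] 8.6
   cork [574.2 335. ] [76. 73.] 76.5
```

View pics/crop1.png

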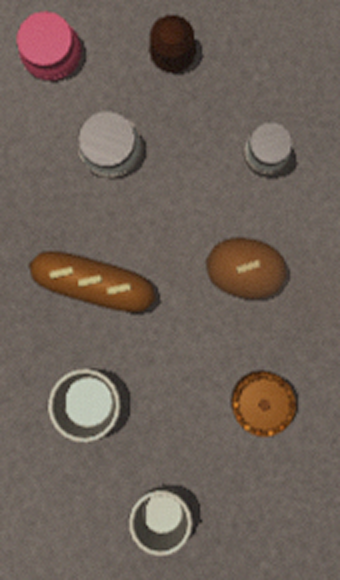

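The crop confirms it: brown baguette at crop (282,93), glass squat jar at (140,108), slim jar at (150,268), roll at (268,247), pie at (405,265). I'll now write a planning helper and do the baguette.

```bash
cat >> h.py <<'E'
from scipy.spatial.transform import Rotation as R
def go(x,y,z,ang=None):
    "deltas in tool axes after the turn: closing axis at ang deg (mod 180)"
    s=bot.read_state();M=R.from_rotvec(s["tcp_rot"]).as_matrix()
    a=np.degrees(np.arctan2(M[1,1],M[0,1]))
    t=0 if ang is None else ((ang-a+90)%180-90)
    th=np.radians(a+t); yt=np.array([np.cos(th),np.sin(th)]); xt=np.array([-yt[1],yt[0]])*-1
    xt=-np.array([-np.sin(th),np.cos(th)]) if np.dot(M[:2,0],[-np.sin(np.radians(a)),np.cos(np.radians(a))])<0 else np.array([-np.sin(th),np.cos(th)])
    d=np.array([x,y])-s["tool_pos"][:2]
    print("t%.2f pos"%s["time"],np.round(s["tool_pos"],4),"yaw %.1f q6 %.2f tilt %.3f w %.2f | turn %.3f then dx %.4f dy %.4f dz %.4f (xy %.3f)"%(a,s["q"][5],M[2,2],s["width"],-np.radians(t),d@xt,d@yt,-(z-s["tool_pos"][2]),np.hypot(*d)))
def place(o,yaw,x,y):
    c,s=np.cos(yaw),np.sin(yaw);return o[0]+c*x-s*y,o[1]+s*x+c*y
B=((.5232,-.3217),-.166);T=((.5215,.328),.153)
slots=dict(baguette=place(*B,-.055,0),pie=place(*B,.05,.05),slim=place(*B,.05,-.05),roll=place(*T,-.048,0),squat=place(*T,.05,0))
E
python3 -c "
from h import *
print({k:np.round(v,4).tolist() for k,v in slots.items()})
go(.564,.083,.15,-16.2)"
```

```text
{'baguette': [0.469, -0.3126], 'pie': [0.5808, -0.2806], 'slim': [0.5643, -0.3793], 'roll': [0.4741, 0.3207], 'squat': [0.5709, 0.3356]}
t2.05 pos [0.2677 0.6196 0.2313] yaw 66.6 q6 -0.04 tilt -1.000 w 1.00 | turn 1.446 then dx -0.4327 dy 0.4342 dz 0.0813 (xy 0.613)
```

Request:
{"op": "inch_along", "data": {
  "segments": [
    {"dz":0.01,"yaw":0.181},
    {"dz":0.01,"yaw":0.181},
    {"dz":0.01,"yaw":0.181},
    {"dz":0.01,"yaw":0.181}
  ],
  "jaw": 1.0,
  "clamp_n": 30,
  "quiet": true
}}

```text
ok
```

Request:
{"op": "inch_along", "data": {
  "segments": [
    {"dz":0.01,"yaw":0.181},
    {"dz":0.01,"yaw":0.181},
    {"dz":0.01,"yaw":0.181},
    {"dz":0.01,"yaw":0.179}
  ],
  "quiet": true
}}

```text
ok
```

Request:
{"op": "inch_along", "data": {
  "segments": [
    {"dx":-0.04,"dy":0.04},
    {"dx":-0.04,"dy":0.04},
    {"dx":-0.04,"dy":0.04},
    {"dx":-0.04,"dy":0.04},
    {"dx":-0.04,"dy":0.04}
  ],
  "quiet": true
}}

```text
ok
```

Request:
{"op": "inch_along", "data": {
  "segments": [
    {"dx":-0.04,"dy":0.04},
    {"dx":-0.04,"dy":0.04},
    {"dx":-0.04,"dy":0.04},
    {"dx":-0.04,"dy":0.04},
    {"dx":-0.04,"dy":0.04}
  ]
}}

```text
time: 4.3
tool_pos: [0.541, 0.1222, 0.1517]
tcp_rot: [2.512, 1.886, 0.002]
wrist_force: [-0.5, 0.6, 0.3]
width: 1.0
grip_force: 0.0
```

```bash
python3 -c "
from h import *
go(.564,.083,.12,-16.2)"
```

```text
t4.30 pos [0.541  0.1222 0.1517] yaw -16.2 q6 0.46 tilt -1.000 w 1.00 | turn -0.000 then dx -0.0312 dy 0.0330 dz 0.0317 (xy 0.045)
```

Request:
{"op": "inch_along", "data": {
  "segments": [
    {"dx":-0.0315,"dy":0.033},
    {"dz":0.02},
    {}
  ],
  "quiet": true
}}

```text
ok
```

```bash
python3 -c "
from h import *
go(.564,.083,.003,-16.2)
im=bot.read_camera('top')
cv2.imwrite('pics/t1.png',cv2.resize(im[150:350,180:380,::-1],None,fx=2.5,fy=2.5))"
```

```text
t4.67 pos [0.5608 0.0843 0.1289] yaw -16.3 q6 0.39 tilt -1.000 w 1.00 | turn -0.001 then dx -0.0004 dy 0.0035 dz 0.1259 (xy 0.003)
```

View pics/t1.png

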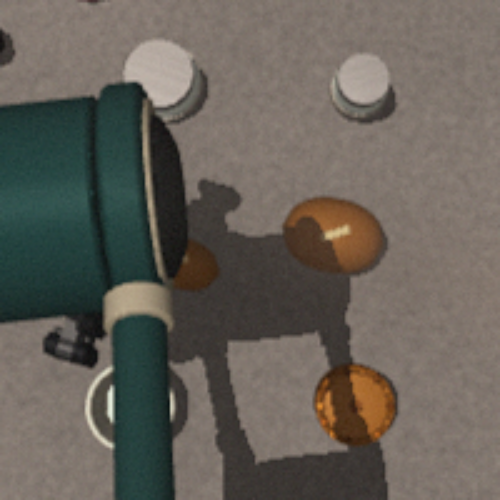

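The arm hides most of the baguette; only its end shows, at crop (265,195). The position agrees, so I'll descend.

Request:
{"op": "inch_along", "data": {
  "segments": [
    {"dy":0.003,"dz":0.04},
    {"dz":0.04},
    {},
    {}
  ],
  "quiet": true
}}

```text
ok
```

```bash
python3 -c "
from h import *
go(.564,.083,.003,-16.2)"
```

```text
t5.22 pos [0.5664 0.0846 0.0526] yaw -16.1 q6 0.39 tilt -1.000 w 1.00 | turn 0.001 then dx -0.0022 dy -0.0019 dz 0.0496 (xy 0.003)
```

Request:
{"op": "inch_along", "data": {
  "segments": [
    {"dx":-0.002,"dy":-0.002,"dz":0.025},
    {"dz":0.0245},
    {}
  ],
  "quiet": true
}}

```text
ok
```

Request:
{"op": "inch_along", "data": {
  "segments": [
    {},
    {},
    {},
    {},
    {}
  ],
  "jaw": 0.0,
  "clamp_n": 30
}}

```text
time: 6.22
tool_pos: [0.5648, 0.0824, 0.0036]
tcp_rot: [2.511, 1.885, 0.004]
wrist_force: [-1.1, 0.9, 5.5]
width: 0.481
grip_force: 30.1
```

Request:
{"op": "inch_along", "data": {
  "segments": [
    {},
    {}
  ]
}}

```text
time: 6.48
tool_pos: [0.5648, 0.0824, 0.0036]
tcp_rot: [2.511, 1.885, 0.004]
wrist_force: [-1.0, -0.4, 6.1]
width: 0.482
grip_force: 30.1
```

```bash
python3 -c "
from h import *
go(.564,.083,.15,-9.5)"
```

```text
t6.47 pos [0.5648 0.0824 0.0036] yaw -16.2 q6 0.38 tilt -1.000 w 0.48 | turn -0.117 then dx 0.0005 dy -0.0009 dz -0.1464 (xy 0.001)
```

Gripped at 41 mm. Lift and turn.

Request:
{"op": "inch_along", "data": {
  "segments": [
    {"dz":-0.02},
    {"dz":-0.03},
    {"dz":-0.05,"yaw":-0.06},
    {"dz":-0.03,"yaw":-0.057},
    {}
  ]
}}

```text
time: 7.1
tool_pos: [0.5662, 0.0825, 0.1364]
tcp_rot: [2.395, 2.026, 0.01]
wrist_force: [0.3, 0.2, -0.7]
width: 0.481
grip_force: 30.8
```

```bash
python3 -c "
from h import *
go(*slots['baguette'],.15,-9.5)"
```

```text
t7.10 pos [0.5662 0.0825 0.1364] yaw -9.5 q6 0.27 tilt -1.000 w 0.48 | turn -0.001 then dx -0.4057 dy -0.0307 dz -0.0136 (xy 0.407)
```

Request:
{"op": "inch_along", "data": {
  "segments": [
    {"dx":-0.03,"dy":-0.003},
    {"dx":-0.05,"dy":-0.004},
    {"dx":-0.05,"dy":-0.004},
    {"dx":-0.05,"dy":-0.004},
    {"dx":-0.05,"dy":-0.004}
  ],
  "quiet": true
}}

```text
ok
```

Request:
{"op": "inch_along", "data": {
  "segments": [
    {"dx":-0.055,"dy":-0.004},
    {"dx":-0.05,"dy":-0.004},
    {"dx":-0.04,"dy":-0.003,"dz":0.02},
    {"dx":-0.03,"dz":0.02},
    {}
  ],
  "quiet": true
}}

```text
ok
```

Request:
{"op": "inch_along", "data": {
  "segments": [
    {},
    {}
  ],
  "quiet": true
}}

```text
ok
```

```bash
python3 -c "
from h import *
go(*slots['baguette'],.0186,-9.5)"
```

```text
t8.60 pos [ 0.4673 -0.3114  0.0922] yaw -9.5 q6 -0.47 tilt -1.000 w 0.48 | turn 0.001 then dx -0.0009 dy 0.0018 dz 0.0736 (xy 0.002)
```

Request:
{"op": "inch_along", "data": {
  "segments": [
    {"dx":-0.001,"dy":0.002,"dz":0.035},
    {"dz":0.025},
    {"dz":0.0135},
    {},
    {}
  ]
}}

```text
time: 9.22
tool_pos: [0.4695, -0.3137, 0.0191]
tcp_rot: [2.396, 2.029, 0.001]
wrist_force: [0.2, -0.1, -1.1]
width: 0.481
grip_force: 31.1
```

Request:
{"op": "inch_along", "data": {
  "segments": [
    {},
    {},
    {}
  ],
  "jaw": 0.7
}}

```text
time: 9.6
tool_pos: [0.4689, -0.3138, 0.0186]
tcp_rot: [2.398, 2.029, 0.0]
wrist_force: [-0.7, 0.5, 0.1]
width: 0.705
grip_force: 0.0
```

Request:
{"op": "inch_along", "data": {
  "segments": [
    {"dz":-0.03},
    {"dz":-0.06},
    {"dz":-0.05}
  ],
  "jaw": 1.0
}}

```text
time: 9.98
tool_pos: [0.4687, -0.3137, 0.1601]
tcp_rot: [2.398, 2.029, 0.0]
wrist_force: [0.8, -0.5, 0.5]
width: 1.001
grip_force: 0.0
```

```bash
python3 -c "
from h import *
go(.446,-.082,.1,65)"
```

```text
t9.97 pos [ 0.4687 -0.3137  0.1601] yaw -9.5 q6 -0.47 tilt -1.000 w 1.00 | turn -1.301 then dx 0.1185 dy 0.2004 dz 0.0601 (xy 0.233)
```

```bash
python3 -c "
from h import *
go(.446,-.082,.08,-9.5)"
```

```text
t9.97 pos [ 0.4687 -0.3137  0.1601] yaw -9.5 q6 -0.47 tilt -1.000 w 1.00 | turn -0.000 then dx 0.2248 dy -0.0607 dz 0.0801 (xy 0.233)
```

Request:
{"op": "inch_along", "data": {
  "segments": [
    {"dx":0.05,"dy":-0.015},
    {"dx":0.05,"dy":-0.015},
    {"dx":0.05,"dy":-0.015},
    {"dx":0.05,"dy":-0.0157,"dz":0.03},
    {"dx":0.0248,"dz":0.05}
  ],
  "quiet": true
}}

```text
ok
```

Request:
{"op": "inch_along", "data": {
  "segments": [
    {},
    {}
  ],
  "quiet": true
}}

```text
ok
```

```bash
python3 -c "
from h import *
im=bot.read_camera('top');cv2.imwrite('pics/t2.png',im[150:400,190:520,::-1])
hsv=cv2.cvtColor(im,cv2.COLOR_RGB2HSV)
r=rect('top',bot.regions_of('top','baguette')[0]['pixels'],.035);print(r)
go(.446,-.082,.004,-9.5)"
```

```text
((468.5007629394531, -313.07611083984375), (127.59748077392578, 42.70500564575195), 81.72802734375)
t10.95 pos [ 0.4479 -0.0831  0.0803] yaw -9.6 q6 -0.07 tilt -1.000 w 1.00 | turn -0.001 then dx 0.0008 dy -0.0021 dz 0.0763 (xy 0.002)
```

View pics/t2.png

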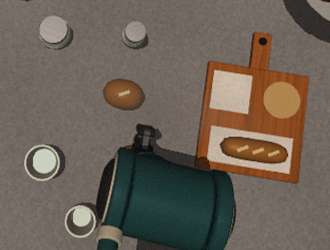

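The baguette lies centred on the long paper at crop (150,254), measured within 1 mm of its place. Now the pie.

Request:
{"op": "inch_along", "data": {
  "segments": [
    {"dx":0.001,"dy":-0.002,"dz":0.03},
    {"dz":0.03},
    {"dz":0.0163},
    {}
  ],
  "quiet": true
}}

```text
ok
```

Request:
{"op": "inch_along", "data": {
  "segments": [
    {},
    {},
    {},
    {},
    {}
  ],
  "jaw": 0.0,
  "clamp_n": 35
}}

```text
time: 12.08
tool_pos: [0.4461, -0.0811, 0.0037]
tcp_rot: [2.395, 2.028, 0.003]
wrist_force: [-0.3, -0.7, 7.0]
width: 0.692
grip_force: 38.2
```

Request:
{"op": "inch_along", "data": {
  "segments": [
    {"dz":-0.02},
    {"dz":-0.04},
    {"dz":-0.06},
    {},
    {}
  ]
}}

```text
time: 12.7
tool_pos: [0.4438, -0.0804, 0.122]
tcp_rot: [2.398, 2.03, 0.0]
wrist_force: [-0.8, -0.1, -2.5]
width: 0.687
grip_force: 38.6
```

```bash
python3 -c "
from h import *
go(*slots['pie'],.1,-9.5)"
```

```text
t12.70 pos [ 0.4438 -0.0804  0.122 ] yaw -9.5 q6 -0.07 tilt -1.000 w 0.69 | turn -0.000 then dx -0.1749 dy 0.1681 dz 0.0220 (xy 0.243)
```

Request:
{"op": "inch_along", "data": {
  "segments": [
    {"dx":-0.035,"dy":0.034},
    {"dx":-0.04,"dy":0.038},
    {"dx":-0.04,"dy":0.038},
    {"dx":-0.035,"dy":0.034,"dz":0.01},
    {"dx":-0.0249,"dy":0.0241,"dz":0.01}
  ],
  "quiet": true
}}

```text
ok
```

Request:
{"op": "inch_along", "data": {
  "segments": [
    {},
    {}
  ],
  "quiet": true
}}

```text
ok
```

```bash
python3 -c "
from h import *
go(*slots['pie'],.0187,-9.5)"
```

```text
t13.57 pos [ 0.5792 -0.2796  0.0995] yaw -9.5 q6 -0.32 tilt -1.000 w 0.69 | turn -0.000 then dx -0.0008 dy 0.0017 dz 0.0808 (xy 0.002)
```

Request:
{"op": "inch_along", "data": {
  "segments": [
    {"dx":-0.001,"dy":0.002,"dz":0.04},
    {"dz":0.03},
    {"dz":0.0105},
    {},
    {}
  ]
}}

```text
time: 14.2
tool_pos: [0.5839, -0.2824, 0.0232]
tcp_rot: [2.396, 2.028, 0.002]
wrist_force: [0.2, -0.9, -1.0]
width: 0.686
grip_force: 38.6
```

Request:
{"op": "inch_along", "data": {
  "segments": [
    {},
    {},
    {}
  ],
  "jaw": 0.85
}}

```text
time: 14.58
tool_pos: [0.5833, -0.2824, 0.0222]
tcp_rot: [2.397, 2.029, 0.001]
wrist_force: [-0.5, -1.1, -0.7]
width: 0.847
grip_force: 0.0
```

Request:
{"op": "inch_along", "data": {
  "segments": [
    {"dz":-0.03},
    {"dz":-0.06},
    {"dz":-0.03},
    {}
  ],
  "jaw": 1.0
}}

```text
time: 15.08
tool_pos: [0.5854, -0.2835, 0.1458]
tcp_rot: [2.392, 2.025, 0.005]
wrist_force: [0.3, -0.3, 0.2]
width: 0.999
grip_force: 0.0
```

```bash
python3 -c "
from h import *
go(.691,-.090,.12,-9.5)"
```

```text
t15.07 pos [ 0.5854 -0.2835  0.1458] yaw -9.5 q6 -0.32 tilt -1.000 w 1.00 | turn -0.000 then dx 0.2083 dy 0.0723 dz 0.0258 (xy 0.220)
```

Request:
{"op": "inch_along", "data": {
  "segments": [
    {"dx":0.05,"dy":0.017},
    {"dx":0.05,"dy":0.018},
    {"dx":0.05,"dy":0.018},
    {"dx":0.04,"dy":0.0143},
    {"dx":0.0183,"dy":0.005,"dz":0.02}
  ],
  "quiet": true
}}

```text
ok
```

Request:
{"op": "inch_along", "data": {
  "segments": [
    {},
    {}
  ],
  "quiet": true
}}

```text
ok
```

```bash
python3 -c "
from h import *
im=bot.read_camera('top');cv2.imwrite('pics/t3.png',im[110:400,190:520,::-1])
d=bot.regions_of('top','pie');
for e in d[:2]: print(e['conf'],rect('top',e['pixels'],.034))
print('slot',slots['pie'])
go(.691,-.090,.014,-9.5)"
```

```text
0.46 ((586.388427734375, -315.9227294921875), (11.61418342590332, 2.821265697479248), 11.456964492797852)
slot (np.float64(0.5807746138444431), np.float64(-0.28064925286108344))
t16.05 pos [ 0.688  -0.0903  0.1214] yaw -9.6 q6 0.00 tilt -1.000 w 1.00 | turn -0.002 then dx 0.0008 dy 0.0029 dz 0.1074 (xy 0.003)
```

View pics/t3.png

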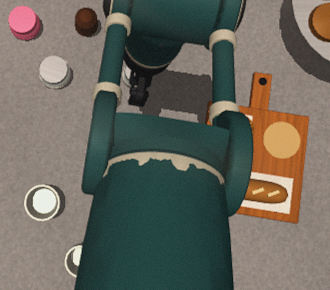

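The arm hides the pie at the moment, so I'll check it later. The jars are undisturbed (squat at crop (72,54)). Grasp the slim jar.

Request:
{"op": "inch_along", "data": {
  "segments": [
    {"dx":0.001,"dy":0.003,"dz":0.04},
    {"dz":0.04},
    {"dz":0.0275},
    {},
    {}
  ]
}}

```text
time: 16.68
tool_pos: [0.6927, -0.0892, 0.0157]
tcp_rot: [2.398, 2.027, 0.002]
wrist_force: [0.1, -0.3, 0.8]
width: 1.0
grip_force: 0.0
```

Request:
{"op": "inch_along", "data": {
  "segments": [
    {},
    {},
    {},
    {},
    {}
  ],
  "jaw": 0.0,
  "clamp_n": 35
}}

```text
time: 17.3
tool_pos: [0.6929, -0.0883, 0.0158]
tcp_rot: [2.396, 2.029, 0.002]
wrist_force: [-0.4, 0.5, 6.0]
width: 0.497
grip_force: 35.8
```

Request:
{"op": "inch_along", "data": {
  "segments": [
    {},
    {}
  ]
}}

```text
time: 17.55
tool_pos: [0.6929, -0.0883, 0.0158]
tcp_rot: [2.396, 2.029, 0.002]
wrist_force: [-0.3, -0.7, 5.3]
width: 0.499
grip_force: 35.8
```

Request:
{"op": "inch_along", "data": {
  "segments": [
    {"dz":-0.02},
    {"dz":-0.04},
    {"dz":-0.05},
    {},
    {}
  ]
}}

```text
time: 18.18
tool_pos: [0.6914, -0.088, 0.1244]
tcp_rot: [2.398, 2.03, 0.0]
wrist_force: [-0.3, -0.1, -2.2]
width: 0.5
grip_force: 36.0
```

```bash
python3 -c "
from h import *
go(*slots['slim'],.1,80.5)
go(*slots['slim'],.1,-9.5)"
```

```text
t18.18 pos [ 0.6914 -0.088   0.1244] yaw -9.5 q6 0.00 tilt -1.000 w 0.50 | turn 1.571 then dx -0.0774 dy 0.3083 dz 0.0244 (xy 0.318)
t18.18 pos [ 0.6914 -0.088   0.1244] yaw -9.5 q6 0.00 tilt -1.000 w 0.50 | turn -0.000 then dx -0.3083 dy -0.0774 dz 0.0244 (xy 0.318)
```

Request:
{"op": "inch_along", "data": {
  "segments": [
    {"dx":-0.03,"dy":-0.0075},
    {"dx":-0.045,"dy":-0.011},
    {"dx":-0.05,"dy":-0.0125},
    {"dx":-0.05,"dy":-0.0125},
    {"dx":-0.05,"dy":-0.0125}
  ],
  "quiet": true
}}

```text
ok
```

Request:
{"op": "inch_along", "data": {
  "segments": [
    {"dx":-0.045,"dy":-0.0115},
    {"dx":-0.0383,"dy":-0.0099},
    {"dz":0.025},
    {},
    {}
  ],
  "quiet": true
}}

```text
ok
```

```bash
python3 -c "
from h import *
go(*slots['slim'],.0305,-9.5)"
```

```text
t19.43 pos [ 0.5638 -0.3784  0.0977] yaw -9.5 q6 -0.46 tilt -1.000 w 0.50 | turn 0.000 then dx -0.0008 dy 0.0006 dz 0.0672 (xy 0.001)
```

Request:
{"op": "inch_along", "data": {
  "segments": [
    {"dz":0.03},
    {"dz":0.02},
    {"dz":0.01},
    {"dz":0.005},
    {}
  ]
}}

```text
time: 20.05
tool_pos: [0.5646, -0.3794, 0.0341]
tcp_rot: [2.398, 2.03, 0.0]
wrist_force: [0.7, -0.7, -0.9]
width: 0.495
grip_force: 36.0
```

Request:
{"op": "inch_along", "data": {
  "segments": [
    {},
    {}
  ]
}}

```text
time: 20.3
tool_pos: [0.5649, -0.3798, 0.0349]
tcp_rot: [2.397, 2.029, 0.0]
wrist_force: [0.0, 0.2, -1.2]
width: 0.501
grip_force: 36.0
```

```bash
python3 -c "
from h import *
go(*slots['slim'],.0305,-9.5)"
```

```text
t20.30 pos [ 0.5649 -0.3798  0.0349] yaw -9.5 q6 -0.46 tilt -1.000 w 0.50 | turn -0.000 then dx 0.0004 dy -0.0007 dz 0.0044 (xy 0.001)
```

Request:
{"op": "inch_along", "data": {
  "segments": [
    {"dz":0.002},
    {"dz":0.002},
    {},
    {}
  ]
}}

```text
time: 20.8
tool_pos: [0.5643, -0.3793, 0.0298]
tcp_rot: [-2.398, -2.029, 0.0]
wrist_force: [0.4, -0.1, -1.0]
width: 0.499
grip_force: 36.0
```

Request:
{"op": "inch_along", "data": {
  "segments": [
    {"dz":0.001},
    {},
    {}
  ]
}}

```text
time: 21.18
tool_pos: [0.5644, -0.3794, 0.0298]
tcp_rot: [-2.398, -2.03, 0.0]
wrist_force: [-3.2, 2.1, 5.6]
width: 0.496
grip_force: 36.5
```

Contact. Release and go to the roll.

Request:
{"op": "inch_along", "data": {
  "segments": [
    {},
    {},
    {}
  ],
  "jaw": 0.7
}}

```text
time: 21.55
tool_pos: [0.5644, -0.3794, 0.0287]
tcp_rot: [-2.398, -2.03, 0.0]
wrist_force: [0.6, 0.2, 0.1]
width: 0.699
grip_force: 0.0
```

Request:
{"op": "inch_along", "data": {
  "segments": [
    {"dz":-0.04},
    {"dz":-0.05},
    {"dz":-0.03},
    {}
  ],
  "jaw": 1.0,
  "quiet": true
}}

```text
ok
```

```bash
python3 -c "
from h import *
go(.577,-.067,.1,-16.9)"
```

```text
t22.05 pos [ 0.5667 -0.381   0.1531] yaw -9.5 q6 -0.46 tilt -1.000 w 1.00 | turn 0.129 then dx 0.3035 dy -0.0814 dz 0.0531 (xy 0.314)
```

Request:
{"op": "inch_along", "data": {
  "segments": [
    {"yaw":0.129},
    {"dx":0.05,"dy":-0.0135},
    {"dx":0.052,"dy":-0.014},
    {"dx":0.052,"dy":-0.014},
    {"dx":0.052,"dy":-0.014}
  ],
  "quiet": true
}}

```text
ok
```

Request:
{"op": "inch_along", "data": {
  "segments": [
    {"dx":0.052,"dy":-0.014},
    {"dx":0.0455,"dy":-0.0119,"dz":0.02},
    {"dz":0.03},
    {},
    {}
  ],
  "quiet": true
}}

```text
ok
```

```bash
python3 -c "
from h import *
im=bot.read_camera('top');cv2.imwrite('pics/t4.png',im[110:400,190:520,::-1])
go(.577,-.067,.006,-16.9)
for t,z in(('pie',.034),('slim_jar',.047)):
  for e in bot.regions_of('top',t)[:2]: print(e['conf'],rect('top',e['pixels'],z))
print(slots['pie'],slots['slim'])"
```

```text
t23.35 pos [ 0.5753 -0.066   0.0995] yaw -17.0 q6 0.14 tilt -1.000 w 1.00 | turn -0.001 then dx -0.0004 dy 0.0019 dz 0.0935 (xy 0.002)
0.88 ((563.3403930664062, -381.94207763671875), (64.55486297607422, 39.60089111328125), 89.73402404785156)
(np.float64(0.5807746138444431), np.float64(-0.28064925286108344)) (np.float64(0.5642507471389165), np.float64(-0.37927461384444305))
```

View pics/t4.png

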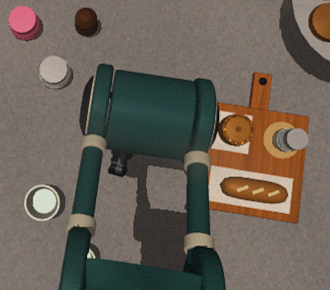

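The pie is on the square paper at crop (130,235) and the slim jar stands on the cork at (139,290). Now the roll.

Request:
{"op": "inch_along", "data": {
  "segments": [
    {"dy":0.002,"dz":0.04},
    {"dz":0.035},
    {"dz":0.02},
    {},
    {}
  ]
}}

```text
time: 24.08
tool_pos: [0.5781, -0.0663, 0.0054]
tcp_rot: [2.523, 1.869, 0.003]
wrist_force: [0.7, 0.6, -0.2]
width: 1.003
grip_force: 0.0
```

Request:
{"op": "inch_along", "data": {
  "segments": [
    {},
    {},
    {},
    {},
    {}
  ],
  "jaw": 0.0,
  "clamp_n": 30
}}

```text
time: 24.7
tool_pos: [0.5779, -0.0661, 0.0057]
tcp_rot: [2.522, 1.87, 0.003]
wrist_force: [-0.7, 0.5, 6.2]
width: 0.665
grip_force: 31.6
```

Request:
{"op": "inch_along", "data": {
  "segments": [
    {"dz":-0.02},
    {"dz":-0.04},
    {"dz":-0.07},
    {},
    {}
  ]
}}

```text
time: 25.32
tool_pos: [0.577, -0.066, 0.1278]
tcp_rot: [2.523, 1.87, 0.002]
wrist_force: [-0.1, -0.1, -1.2]
width: 0.664
grip_force: 32.2
```

```bash
python3 -c "
from h import *
go(*slots['roll'],.1,8.8)"
```

```text
t25.32 pos [ 0.577  -0.066   0.1278] yaw -16.9 q6 0.14 tilt -1.000 w 0.66 | turn -0.449 then dx 0.3978 dy -0.0425 dz 0.0278 (xy 0.400)
```

Request:
{"op": "inch_along", "data": {
  "segments": [
    {"yaw":-0.15},
    {"yaw":-0.15},
    {"yaw":-0.149},
    {"dx":0.03,"dy":-0.003},
    {"dx":0.05,"dy":-0.005}
  ],
  "quiet": true
}}

```text
ok
```

Request:
{"op": "inch_along", "data": {
  "segments": [
    {"dx":0.055,"dy":-0.006},
    {"dx":0.055,"dy":-0.006},
    {"dx":0.055,"dy":-0.006},
    {"dx":0.055,"dy":-0.006},
    {"dx":0.05,"dy":-0.006}
  ],
  "quiet": true
}}

```text
ok
```

Request:
{"op": "inch_along", "data": {
  "segments": [
    {"dx":0.0478,"dy":-0.0045},
    {"dz":0.03},
    {},
    {}
  ],
  "quiet": true
}}

```text
ok
```

```bash
python3 -c "
from h import *
go(*slots['roll'],.0145,8.8)"
```

```text
t27.07 pos [0.473  0.3198 0.0957] yaw 8.8 q6 0.40 tilt -1.000 w 0.66 | turn -0.000 then dx 0.0007 dy 0.0012 dz 0.0812 (xy 0.001)
```

Request:
{"op": "inch_along", "data": {
  "segments": [
    {"dy":0.001,"dz":0.035},
    {"dz":0.03},
    {"dz":0.013},
    {},
    {}
  ]
}}

```text
time: 27.7
tool_pos: [0.4759, 0.3213, 0.02]
tcp_rot: [2.044, 2.385, 0.004]
wrist_force: [0.1, 0.4, 0.2]
width: 0.667
grip_force: 32.3
```

Request:
{"op": "inch_along", "data": {
  "segments": [
    {"dz":0.002},
    {},
    {}
  ]
}}

```text
time: 28.08
tool_pos: [0.4748, 0.321, 0.0169]
tcp_rot: [2.044, 2.386, 0.001]
wrist_force: [-0.5, -0.5, -0.6]
width: 0.666
grip_force: 32.3
```

Request:
{"op": "inch_along", "data": {
  "segments": [
    {"dz":0.002},
    {},
    {}
  ]
}}

```text
time: 28.45
tool_pos: [0.4745, 0.3207, 0.0143]
tcp_rot: [-2.044, -2.386, 0.0]
wrist_force: [0.5, -0.2, -0.2]
width: 0.665
grip_force: 32.3
```

Request:
{"op": "inch_along", "data": {
  "segments": [
    {},
    {},
    {}
  ],
  "jaw": 0.85
}}

```text
time: 28.82
tool_pos: [0.4747, 0.3208, 0.0146]
tcp_rot: [2.044, 2.386, 0.0]
wrist_force: [-0.5, -0.2, -0.1]
width: 0.851
grip_force: 0.0
```

Request:
{"op": "inch_along", "data": {
  "segments": [
    {"dz":-0.04},
    {"dz":-0.06},
    {"dz":-0.04},
    {}
  ],
  "jaw": 1.0,
  "quiet": true
}}

```text
ok
```

```bash
python3 -c "
from h import *
go(.699,.066,.1,8.8)"
```

```text
t29.32 pos [0.4776 0.3226 0.1596] yaw 8.8 q6 0.40 tilt -1.000 w 1.00 | turn 0.000 then dx -0.2875 dy 0.1795 dz 0.0596 (xy 0.339)
```

Request:
{"op": "inch_along", "data": {
  "segments": [
    {"dx":-0.045,"dy":0.028},
    {"dx":-0.05,"dy":0.031},
    {"dx":-0.05,"dy":0.031},
    {"dx":-0.05,"dy":0.031},
    {"dx":-0.05,"dy":0.031}
  ],
  "quiet": true
}}

```text
ok
```

Request:
{"op": "inch_along", "data": {
  "segments": [
    {"dx":-0.0425,"dy":0.0275},
    {"dz":0.03},
    {"dz":0.03},
    {},
    {}
  ],
  "quiet": true
}}

```text
ok
```

```bash
python3 -c "
from h import *
im=bot.read_camera('scene');cv2.imwrite('pics/s5.png',im[:,:,::-1])
go(.699,.066,.006,8.8)"
```

```text
t30.62 pos [0.6968 0.0645 0.0955] yaw 8.8 q6 -0.10 tilt -1.000 w 1.00 | turn 0.001 then dx 0.0011 dy 0.0024 dz 0.0895 (xy 0.003)
```

View pics/s5.png

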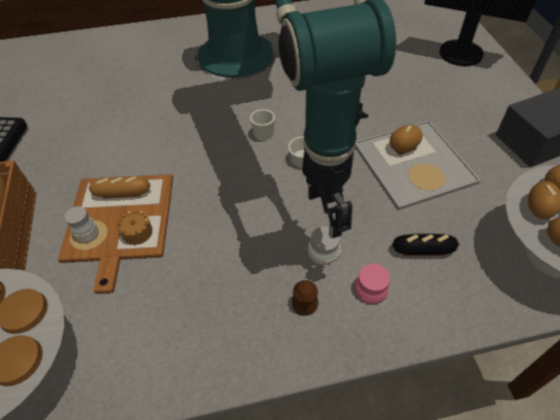

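Baguette (187,119), pie (227,135), slim jar (225,83) and roll (138,406) all sit upright on their places. The gripper is over the glass squat jar at (245,325).

Request:
{"op": "inch_along", "data": {
  "segments": [
    {"dx":0.001,"dy":0.002,"dz":0.035},
    {"dz":0.035},
    {"dz":0.018},
    {},
    {}
  ]
}}

```text
time: 31.25
tool_pos: [0.6995, 0.0657, 0.0084]
tcp_rot: [2.042, 2.384, 0.003]
wrist_force: [-0.1, -0.1, 0.1]
width: 1.002
grip_force: 0.0
```

Request:
{"op": "inch_along", "data": {
  "segments": [
    {},
    {},
    {},
    {},
    {}
  ],
  "jaw": 0.0,
  "clamp_n": 40
}}

```text
time: 31.88
tool_pos: [0.7005, 0.0657, 0.0095]
tcp_rot: [2.042, 2.383, 0.006]
wrist_force: [0.5, 0.4, 4.8]
width: 0.685
grip_force: 42.0
```

Request:
{"op": "inch_along", "data": {
  "segments": [
    {}
  ]
}}

```text
time: 32.0
tool_pos: [0.7005, 0.0657, 0.0095]
tcp_rot: [2.042, 2.383, 0.006]
wrist_force: [0.4, 0.6, 5.5]
width: 0.683
grip_force: 42.0
```

Request:
{"op": "inch_along", "data": {
  "segments": [
    {"dz":-0.02},
    {"dz":-0.04},
    {"dz":-0.07},
    {},
    {}
  ]
}}

```text
time: 32.62
tool_pos: [0.6979, 0.0655, 0.1301]
tcp_rot: [2.044, 2.385, 0.001]
wrist_force: [-1.3, 0.5, -2.1]
width: 0.683
grip_force: 43.1
```

```bash
python3 -c "
from h import *
go(*slots['squat'],.1,8.8)"
```

```text
t32.62 pos [0.6979 0.0655 0.1301] yaw 8.8 q6 -0.10 tilt -1.000 w 0.68 | turn 0.000 then dx 0.2864 dy -0.0841 dz 0.0301 (xy 0.298)
```

Request:
{"op": "inch_along", "data": {
  "segments": [
    {"dx":0.03,"dy":-0.009},
    {"dx":0.045,"dy":-0.013},
    {"dx":0.05,"dy":-0.015},
    {"dx":0.05,"dy":-0.015},
    {"dx":0.05,"dy":-0.015}
  ],
  "quiet": true
}}

```text
ok
```

Request:
{"op": "inch_along", "data": {
  "segments": [
    {"dx":0.04,"dy":-0.012},
    {"dx":0.0214,"dy":-0.005,"dz":0.03},
    {"dz":0.02},
    {},
    {}
  ],
  "quiet": true
}}

```text
ok
```

```bash
python3 -c "
from h import *
go(*slots['squat'],.0175,8.8)
im=bot.read_camera('scene');cv2.imwrite('pics/s6.png',cv2.resize(im[90:240,330:500,::-1],None,fx=3,fy=3))
"
```

```text
t33.88 pos [0.5714 0.3346 0.0787] yaw 8.8 q6 0.34 tilt -1.000 w 0.68 | turn -0.001 then dx 0.0011 dy -0.0004 dz 0.0612 (xy 0.001)
```

View pics/s6.png

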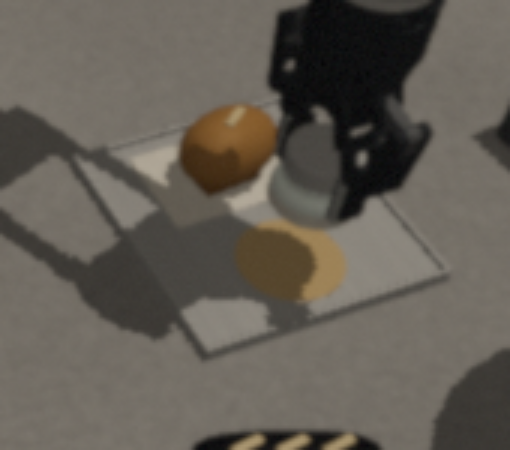

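The jar is held upright at crop (180,312), above the cork at (262,290). Lower it gently.

Request:
{"op": "inch_along", "data": {
  "segments": [
    {"dx":0.001,"dz":0.025},
    {"dz":0.018},
    {"dz":0.01},
    {"dz":0.003},
    {}
  ]
}}

```text
time: 34.55
tool_pos: [0.5711, 0.3367, 0.0232]
tcp_rot: [2.044, 2.386, 0.0]
wrist_force: [0.1, -0.4, -2.7]
width: 0.684
grip_force: 43.1
```

Request:
{"op": "inch_along", "data": {
  "segments": [
    {},
    {},
    {"dz":0.001},
    {},
    {}
  ]
}}

```text
time: 35.17
tool_pos: [0.5708, 0.3366, 0.022]
tcp_rot: [-2.044, -2.386, 0.0]
wrist_force: [0.5, 0.0, -3.1]
width: 0.686
grip_force: 43.1
```

Request:
{"op": "inch_along", "data": {
  "segments": [
    {"dz":0.0015},
    {"dz":0.0015},
    {},
    {}
  ]
}}

```text
time: 35.67
tool_pos: [0.5708, 0.3366, 0.0189]
tcp_rot: [-2.044, -2.386, 0.0]
wrist_force: [0.3, -0.4, -1.9]
width: 0.683
grip_force: 43.1
```

Request:
{"op": "inch_along", "data": {
  "segments": [
    {"dz":0.001},
    {},
    {}
  ]
}}

```text
time: 36.05
tool_pos: [0.5709, 0.3366, 0.018]
tcp_rot: [2.044, 2.386, 0.0]
wrist_force: [-0.0, -0.5, -1.7]
width: 0.682
grip_force: 43.1
```

Request:
{"op": "inch_along", "data": {
  "segments": [
    {"dz":0.001},
    {},
    {}
  ]
}}

```text
time: 36.42
tool_pos: [0.571, 0.3367, 0.0176]
tcp_rot: [2.044, 2.386, 0.0]
wrist_force: [-2.9, -1.4, 3.7]
width: 0.68
grip_force: 44.1
```

Request:
{"op": "inch_along", "data": {
  "segments": [
    {"dz":0.001},
    {},
    {}
  ]
}}

```text
time: 36.8
tool_pos: [0.5711, 0.3367, 0.0175]
tcp_rot: [2.044, 2.386, 0.0]
wrist_force: [-3.8, -1.8, 9.2]
width: 0.687
grip_force: 45.0
```

Contact. Release, retreat to the middle near the base and check.

Request:
{"op": "inch_along", "data": {
  "segments": [
    {"dz":-0.001},
    {},
    {}
  ],
  "jaw": 0.85
}}

```text
time: 37.17
tool_pos: [0.5708, 0.3366, 0.0166]
tcp_rot: [-2.044, -2.386, 0.0]
wrist_force: [0.6, 0.8, 0.0]
width: 0.842
grip_force: 0.0
```

Request:
{"op": "inch_along", "data": {
  "segments": [
    {"dz":-0.04},
    {"dz":-0.06},
    {"dz":-0.06},
    {"dz":-0.05}
  ],
  "jaw": 1.0,
  "quiet": true
}}

```text
ok
```

Request:
{"op": "inch_along", "data": {
  "segments": [
    {"dx":-0.055},
    {"dx":-0.06},
    {"dx":-0.06},
    {"dx":-0.06},
    {"dx":-0.06}
  ],
  "quiet": true
}}

```text
ok
```

Request:
{"op": "inch_along", "data": {
  "segments": [
    {"dy":-0.05},
    {"dy":-0.05},
    {},
    {}
  ]
}}

```text
time: 38.8
tool_pos: [0.5179, 0.0298, 0.2274]
tcp_rot: [2.043, 2.385, 0.002]
wrist_force: [0.4, 0.8, 0.7]
width: 0.997
grip_force: 0.0
```

```bash
python3 - <<'E'
from h import *
for n in("scene","top"):
    im=bot.read_camera(n);cv2.imwrite(f"pics/{n}9.png",im[:,:,::-1])
    for t,b,s,k in(("baguette",.014,B,.021),("pie",.014,B,.02),("slim_jar",.014,B,.033),("roll",.008,T,.026),("squat_jar",.008,T,.024),("ramekin",0,0,.02),("mill",0,0,.032)):
        for d in bot.regions_of(n,t)[:2]:
            r=rect(n,d["pixels"],b+k);p=np.array(r[0])/1000
            if s:
                c,q=np.cos(s[1]),np.sin(s[1]);p=np.array([[c,q],[-q,c]])@(p-s[0])
            print(n,t,round(d["conf"],2),np.round(p*1000),np.round(r[1]),round(r[2]))
E
```

```text
scene baguette 0.74 [135. 601.] [124.  47.] 77
scene baguette 0.58 [-49.   1.] [130.  61.] 77
scene pie 0.69 [57. 50.] [89. 60.] 20
scene slim_jar 0.67 [ 52. -50.] [98. 43.] 28
scene roll 0.67 [-45.  -3.] [ 65. 101.] 41
scene squat_jar 0.93 [51.  2.] [ 61. 105.] 59
scene squat_jar 0.75 [ 253. -244.] [61. 81.] 70
scene ramekin 0.94 [448.  89.] [68. 99.] 77
top baguette 0.88 [-55.  -0.] [127.  41.] 81
top baguette 0.67 [118. 602.] [120.  40.] 76
top slim_jar 0.89 [ 49. -52.] [67. 43.] 90
top roll 0.96 [-49.  10.] [58. 59.] 7
top squat_jar 0.89 [49.  3.] [74. 60.] 90
top squat_jar 0.76 [ 243. -240.] [71. 60.] 27
top mill 0.58 [799.   3.] [44. 57.] 90
```

View pics/top9.png

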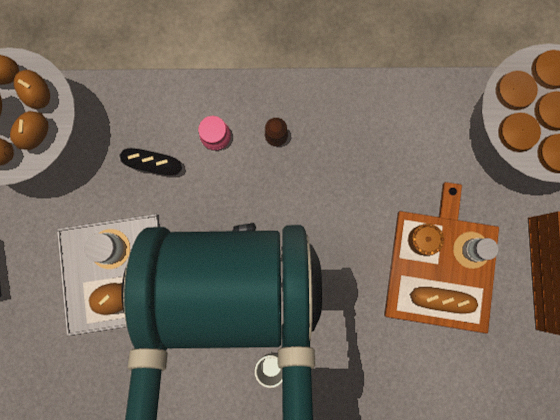

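View pics/scene9.png

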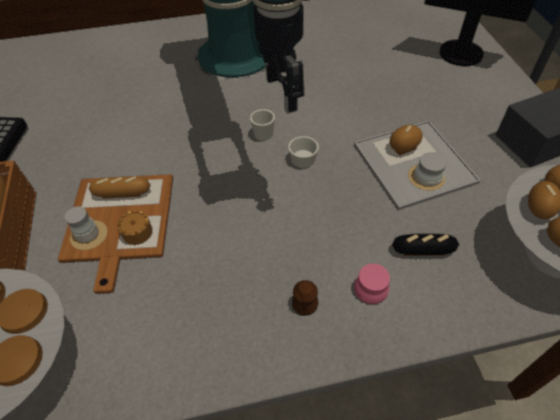

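The board and squat jar are right. The arm half hides the roll in the top view, so I'll move it right and measure the roll's centre and angle.

Request:
{"op": "inch_along", "data": {
  "segments": [
    {"dx":-0.05},
    {"dx":-0.05},
    {"dx":-0.05},
    {},
    {}
  ]
}}

```text
time: 40.22
tool_pos: [0.5401, -0.1182, 0.2268]
tcp_rot: [-2.044, -2.384, -0.0]
wrist_force: [0.7, 0.2, 0.8]
width: 1.003
grip_force: 0.0
```

```bash
python3 - <<'E'
from h import *
n="top";im=bot.read_camera(n)
for t,b,s,k in(("roll",.008,T,.026),("pie",.014,B,.02),("squat_jar",.008,T,.024),("ramekin",0,0,.02)):
    for d in bot.regions_of(n,t)[:1]:
        r=rect(n,d["pixels"],b+k);p=np.array(r[0])/1000
        if t=="roll":
            W=pts(n,np.argwhere(d["pixels"])[:,::-1],b+k);w,v=np.linalg.eigh(np.cov(W.T));a=v[:,1];print("PCA axis",np.degrees(np.arctan2(a[1],a[0]))%180,"want 98.8",np.sqrt(w))
        if s:
            c,q=np.cos(s[1]),np.sin(s[1]);p=np.array([[c,q],[-q,c]])@(p-s[0])
        print(t,round(d["conf"],2),np.round(p*1000),np.round(r[1]),round(r[2]))
cv2.imwrite("pics/top10.png",cv2.resize(im[200:350,40:200,::-1],None,fx=3,fy=3))
E
```

```text
PCA axis 101.53326139382385 want 98.8 [0.01506429 0.02055598]
roll 0.72 [-49.   1.] [60. 78.] 3
squat_jar 0.78 [ 243. -240.] [73. 60.] 26
ramekin 0.94 [446.  90.] [65. 66.] 45
```

View pics/top10.png

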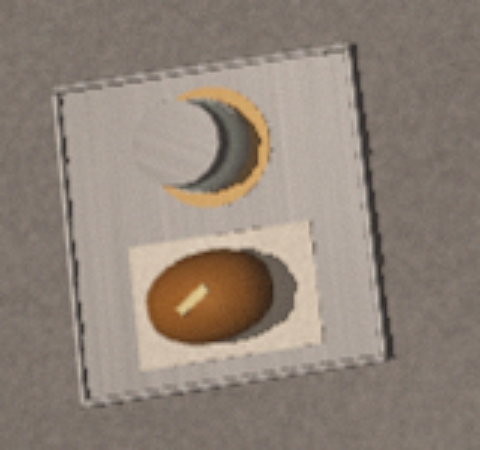

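The roll lies centred along its paper at crop (295,210), about 0.05 rad off, and the squat jar stands on the cork. Pie was released within 3 mm of its place. Handing in.

```bash
python3 -c "
from workcell import bot
print(bot.finish_job())"
```

```text
the job is handed in; nothing more can be done
None
```

I made up both orders and handed the job in after about 40 s of the 144 s; the hand-in gave no verdict. By my measurements, all five things stand or lie on their places within about 5 mm, and the ramekin and mill have not moved.

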